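# Interleave drying clay tiles with a plywood sheet

### The arm

A 7-joint arm with a two-finger parallel gripper is mounted at the origin on the work surface. World frame = base frame: x ahead of the robot, y to its left, z up, the work surface at z = 0. Lengths are in m, angles in rad, forces in N, time in s.
With the tool pointing down it reaches from about 0.4 to 0.875 m from the base axis. Payload 6.5 kg.
Tool frame: the origin (TCP) lies on the centre line of the jaws, within the pads' length; the fingertips stand ctrl.tip_extent ahead of it and the grasp point (between the pads) lies 5 mm behind it (ctrl.tip_extent is the distance from the TCP to the fingertips, in m); z points along the fingers, y is the line along which they close (so a half turn about z gives the same grasp; the last joint's range is limited). The gripper opens to 85 mm and grips with 20 to 120 N. Pads are 22 mm wide; open, the fingers measure 114 mm over their backs; the gripper's body (76 mm by 85 mm) begins 54 mm behind the grasp point. The pads swing forward as they close: fully open they stand 13 mm farther back than shut.
Start: joints at [-1.287, 0.536, -0.004, 1.538, 0.003, 1.067, -0.071], TCP at [0.223, 0.611, 0.245] pointing down, gripper open.
Joint ranges: [-2.7, 2.7], [-0.37, 2.16], [-1.27, 1.26], [0.24, 2.4], [-1.31, 4.45], [0.19, 1.91], [-2.76, 2.76]. Speed limits (rad/s): [2.39, 2.39, 3.14, 3.14, 3.14, 3.14, 3.14].

### API

Orientations are given as [roll, pitch, yaw] about the fixed x, y, z axes, in that order (R = Rz(yaw) Ry(pitch) Rx(roll)).
In Python, from rig import ctrl gives the robot as it stands.
- The arm moves only by the shell command python3 -m inch 'ROWS' [FORCE]. ROWS is JSON, a list that holds one entry, the list of rows, each a list of 7 numbers: the turn, a rotation vector about the tool's x, y, z in degrees, then the shift along the tool's x, y, z in cm, then the finger opening in cm, from 0 to 8.54. A call has 1 to 10 rows; each row is the pose to reach, as a shift and turn from the pose commanded when the call began, along the tool's axes at that moment; what a row does not reach only later rows make up. A row lasts 1/12 s, in which the tool goes at most 41.7 mm and 7.16 degrees, less where a joint would pass 70% of its speed; a pose out of reach is approached as far as the arm can. A call with a gripper value outside its range is refused whole. The fingers move at their own pace and stop on an object; FORCE is the grip in N (left out, the last holds). Time passes only in rows, so rows that repeat a pose let the fingers close. It gives the time, the measured TCP pose, the force, the opening and the grip force at its end, in the units of the state.
- ctrl.get_obs(): the state, without advancing time (a new reading comes with each control period).
- ctrl.read_camera(name): name is "scene" or "side" or "wrist"; returns the picture (480x640x3 uint8, red, green, blue); there is no depth.
- ctrl.get_calibration(name): a dict with "vertical_fov" (degrees; the focal length in pixels is half the picture's height over the tangent of half this angle, whatever the lens; pixels are square), "cx", "cy" (the principal point, pixels), "position" and "rotation" of the camera in the world; the wrist camera has in their place "T_tool_cam" (4x4, takes a point from camera to tool coordinates, whose origin is the TCP and whose axes are the flange's). Camera axes: x right, y down, z forward; pixel columns grow to the right and rows downward; lengths in m; the calibration is good to about 2 mm. A picture is of the moment at which its call begins: read the wrist's pose just before it. get_calibration takes no time and is no camera call.
- ctrl.close_job(): hands the job in; it is judged then, once.
The state is a dict: "t": time; "joints": joint angles; "joint_velocities": joint speeds; "effort": joint torques, N m; "tool_pos": TCP position; "ee_rot": TCP orientation; "ft_force": force on the tool from outside, world axes, zero at the start; "ft_torque": the same for the moment, N m; "gripper_width": finger opening in m; "finger_force": force on a finger pad.
Only numpy, scipy, OpenCV 4.12 (cv2) and the standard library are available. Lean on these libraries where they do the work, as an engineer would, in place of code of your own. Each camera call takes 0.05 s, during which the arm holds its last target. There are 200 camera calls.

### The job

Build the next layer of the drying stack: first slide the plywood separator sheet off the deck, flat over the clay tile that lies in the stand, until it is fully home against the stop and covers that tile. Then lay the other clay tile flat on the sheet, squarely above the first tile and lengthwise the same way. The clay is still soft enough to mark: grip it lightly (about 15 N) and set it down gently, never drop it; leave the lower tile in its pocket and do not disturb the jar, the bowl or the hammer.

Things in the scene. Friction and masses are not known exactly. Their poses are not given: they have to be found in the camera images.
- home (a point): Point of the fixed wooden stand: centre of the top face of the lower tile in its pocket, 34 mm above the table (all sizes in mm). x points from the deck across the pocket to the stop, y along the tile, z up. The sheet is home when its underside centre is here, its y along this y. The stand is 210 wide. The pocket leaves 3 round the tile; its lips end 8 below its top.
- deck (a point): Point on the stand: middle of the deck edge next to the pocket, on the deck's top face (50 mm before home, 35.5 above the table, 1.5 above the lower tile's top). Axes as home. The flat deck runs 145 from here in -x, 210 wide, without side rails.
- stop (a point): Point on the stand: middle of the stop's top edge, on the face that the sheet meets (45 mm beyond home in x, 42 above the table, level with the top of the sheet when home). The stop is a fixed lath 190 long in y, 18 thick. Axes as home.
- tile_low: Lower clay tile, terracotta colour, 58 (x) x 150 (y) x 22 (z) mm, 0.34 kg, loose in the stand's pocket, where it stays. Origin: centre of its underside, 12 above the table; y along its length.
- sheet: Loose separator: plain plywood sheet 86 (x) x 180 (y) x 8 (z) mm, 0.09 kg, on the stand's deck on the robot's side, off to one side and slightly turned. Origin: centre of its underside; y along its length. Too wide to grip: push its edges. Home, it overhangs the lower tile by 14 at the long sides and 15 at the ends, is 7 clear of the deck and lies flat on the tile.
- tile_next: Next clay tile, like the lower one: 58 (x) x 150 (y) x 22 (z) mm, 0.27 to 0.43 kg, flat on the table left or right of the stand, 3 round marks on top. Origin: centre of its underside; y along its length. Grip it across its 58 width. More than 50 N from the fingers (both added together) or 40 N against the sheet marks it.
- jar: Bystander: glass jar with steel lid, 68 mm diameter, 95 mm high, standing on the other side of the stand from the next tile. Origin: centre of its underside.
- bowl: Bystander: white bowl, 100 mm diameter, 45 mm high, beyond the stand to the left. Origin: centre of its underside.
- hammer: Bystander: hammer with a wooden handle lying on the table beyond the stand to the right. Origin: on the table, under the tool.

How it is judged:
By the outcome, as a careful person would: the job done as asked, in the order asked, and still so for the second after the job is handed in, with the robot touching nothing.
It also fails if it takes over 72 s, if anything falls off the work surface, if the arm or the gripper's body presses on something with over 40 N, if the wrist force passes 120 N, or if a joint passes its speed limit or range.

## Working session

There is one attempt and no reset: what is moved stays moved. The work goes in short steps, Python scripts to look and compute and a shell command to move; the robot and the scene stay as the last step left them, time stands still between calls to the robot, and variables do not carry over. Pictures are saved under pics/ and viewed, at most 10 in all, crops included, and the job is handed in when it is done.

```bash
ls; mkdir -p pics; python3 - <<'E'
from rig import ctrl
import cv2,numpy as np
o=ctrl.get_obs();print({k:np.round(v,3).tolist() for k,v in o.items()},ctrl.tip_extent)
for n in ("scene","side"):
    print(n,ctrl.get_calibration(n)); cv2.imwrite(f"pics/{n}0.png",ctrl.read_camera(n)[:,:,::-1])
print(ctrl.get_calibration("wrist"))
E
```

```text
pics
{'t': 0.0, 'joints': [-1.287, 0.537, -0.004, 1.539, 0.003, 1.067, -0.071], 'joint_velocities': [0.002, -0.0, -0.001, 0.002, 0.0, 0.001, -0.0], 'effort': [0.0, -58.341, 1.049, -25.911, 0.012, 0.01, -0.0], 'tool_pos': [0.223, 0.61, 0.244], 'ee_rot': [-3.14, 0.0, 2.792], 'ft_force': [0.042, 0.313, 0.167], 'ft_torque': [-0.016, -0.008, -0.019], 'finger_force': 0.0, 'gripper_width': 0.085} 0.014
scene {'vertical_fov': 44.8158678002211, 'cx': 328.448571163336, 'cy': 237.64665212649822, 'position': array([ 1.5163549 , -0.51511919,  0.84725349]), 'rotation': array([-2.20238583,  0.02015568,  1.0434901 ])}
side {'vertical_fov': 47.33196606803355, 'cx': 319.0393569249684, 'cy': 244.07293891958017, 'position': array([0.53964032, 0.67714945, 0.84940901]), 'rotation': array([-2.43990417,  0.00888683, -3.08893384])}
{'vertical_fov': 64.25252224314215, 'cx': 326.7674427274226, 'cy': 242.93903674012603, 'T_tool_cam': array([[-2.02538280e-05, -9.53195393e-01, -3.02354994e-01,
         7.85771022e-02],
       [ 9.99999431e-01, -3.41887938e-04,  1.01083891e-03,
         2.32928965e-04],
       [-1.06689851e-03, -3.02354802e-01,  9.53194857e-01,
        -1.28376515e-01],
       [ 0.00000000e+00,  0.00000000e+00,  0.00000000e+00,
         1.00000000e+00]])}
```

View pics/scene0.png

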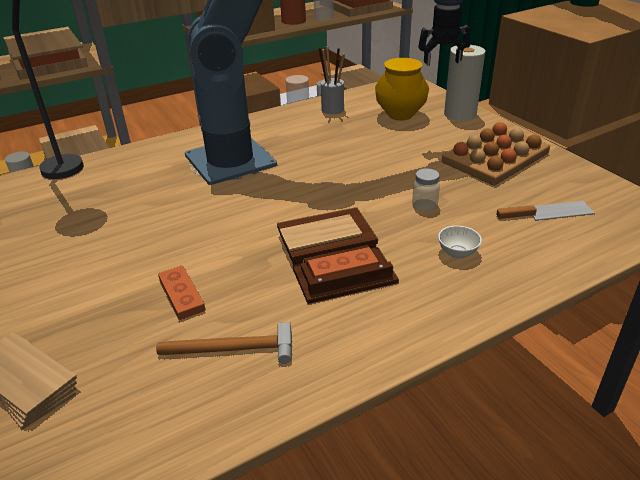

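View pics/side0.png

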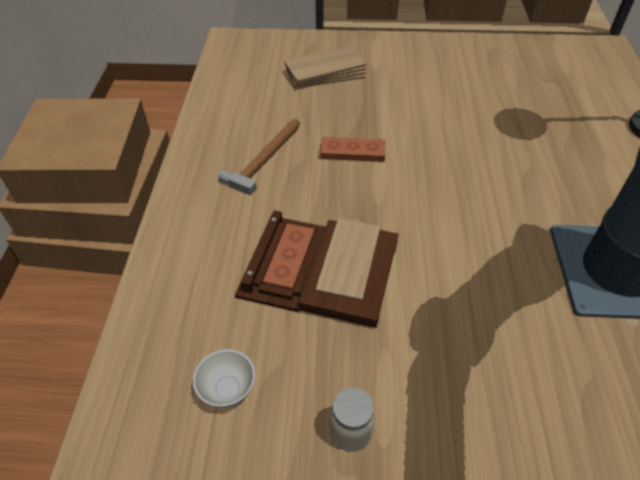

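The scene view shows the stand at about (335,255), the sheet on the deck, the next tile at (182,292), the jar at (427,190), the bowl at (460,242) and the hammer at (230,345). The side view shows the same layout: stand (320,265), next tile (353,149). I'll enlarge both.

```bash
python3 - <<'E'
import cv2
a=cv2.imread("pics/side0.png")[130:330,230:410]; cv2.imwrite("pics/s1.png",cv2.resize(a,None,fx=3,fy=3,interpolation=cv2.INTER_CUBIC))
a=cv2.imread("pics/scene0.png")[200:325,145:405]; cv2.imwrite("pics/c1.png",cv2.resize(a,None,fx=3,fy=3,interpolation=cv2.INTER_CUBIC))
E
```

```text
(no output)
```

View pics/s1.png

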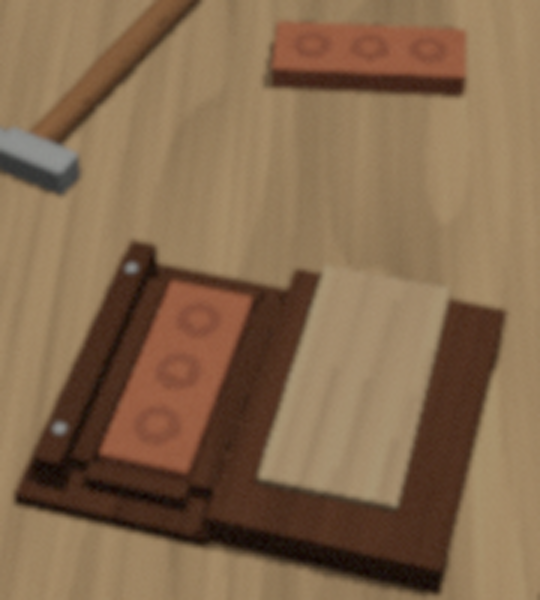

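View pics/c1.png

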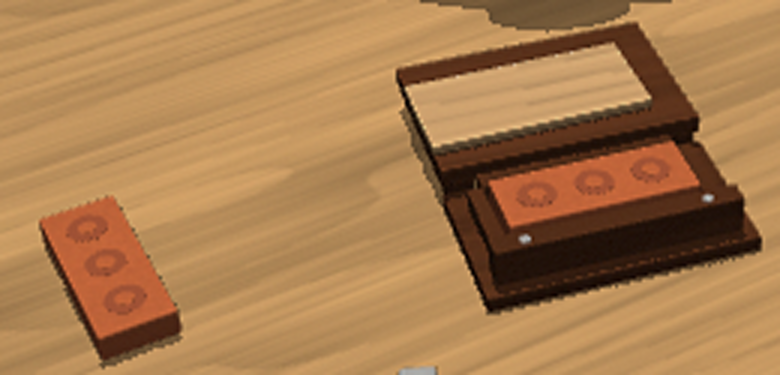

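```bash
cat > h.py <<'E'
import numpy as np
from scipy.spatial.transform import Rotation as R
from scipy.optimize import least_squares
from rig import ctrl
def cam(n):
    c=ctrl.get_calibration(n); f=240/np.tan(np.radians(c["vertical_fov"]/2))
    if n=="wrist":
        o=ctrl.get_obs(); T=np.eye(4); T[:3,:3]=R.from_euler("xyz",o["ee_rot"]).as_matrix(); T[:3,3]=o["tool_pos"]
        T=T@c["T_tool_cam"]; return T[:3,:3],T[:3,3],f,c["cx"],c["cy"]
    return R.from_euler("xyz",c["rotation"]).as_matrix(),np.array(c["position"]),f,c["cx"],c["cy"]
def proj(C,P):
    Rm,p,f,cx,cy=C; q=(np.asarray(P)-p)@Rm
    return np.c_[f*q[:,0]/q[:,2]+cx,f*q[:,1]/q[:,2]+cy]
def pix(C,uv,z):
    Rm,p,f,cx,cy=C; uv=np.asarray(uv,float)
    d=np.c_[(uv[:,0]-cx)/f,(uv[:,1]-cy)/f,np.ones(len(uv))]@Rm.T
    return p+d*((z-p[2])/d[:,2])[:,None]
def rect(a,s,z):  # corners of rectangle pose a=(x,y,yaw), size s
    l=np.array([[-1,-1],[1,-1],[1,1],[-1,1]])*np.array(s)/2
    c,n=np.cos(a[2]),np.sin(a[2])
    return np.c_[l@np.array([[c,n],[-n,c]])+a[:2],np.full(4,z)]
E
python3 - <<'E'
from h import *
from scipy.optimize import linear_sum_assignment as LA
S,K=cam("side"),cam("scene")
so=lambda u:(np.array(u)+.5)/3-.5+[230,130]
ko=lambda u:(np.array(u)+.5)/3-.5+[145,200]
D={"low":((.058,.150),.034,[(172,280),(257,293),(188,474),(98,458)],[(488,181),(671,140),(700,184),(510,228)]),
"sheet":((.086,.180),.0435,[(322,266),(449,286),(400,505),(257,478)],[(403,85),(618,42),(652,98),(434,150)]),
"next":((.058,.150),.022,[(278,22),(466,29),(464,82),(272,72)],[(39,221),(113,197),(181,312),(101,338)]),
"deck":((.145,.210),.0355,[(297,270),(505,311),(437,572),(208,522)],[(397,70),(636,23),(698,122),(442,172)])}
for n,(s,z,a,b) in D.items():
    A,B=pix(S,so(a),z),pix(K,ko(b),z)
    M=np.r_[A,B][:,:2]; c=M.mean(0)
    best=None
    for W,l in ((A,"side"),(B,"scene"),(None,"both")):
        pts=[W[:,:2]] if W is not None else [A[:,:2],B[:,:2]]
        best=None
        for y0 in np.arange(-1.5,1.6,.3):
            def r(x):
                q=rect(x,s,z)[:,:2];o=[]
                for p in pts:
                    d=p[:,None]-q[None];i,j=LA((d**2).sum(2));o.append(d[i,j])
                return np.concatenate(o).ravel()
            t=least_squares(r,[*c,y0])
            if best is None or t.cost<best.cost-1e-9: best=t
        print(n,l,np.round(best.x[:2]*1e3,1),np.degrees(best.x[2]).round(1),"rms mm",(np.sqrt((best.fun**2).mean())*1e3).round(1))
E
```

```text
low side [638.2  16.1] -12.0 rms mm 1.6
low scene [638.9  13.2] -11.6 rms mm 0.7
low both [638.5  14.6] -11.8 rms mm 1.6
sheet side [524.4  23.3] -10.5 rms mm 0.6
sheet scene [524.1  22.6] -11.2 rms mm 1.7
sheet both [524.3  23. ] -10.8 rms mm 1.4
next side [ 520.7 -320.9] -91.6 rms mm 1.7
next scene [ 523.1 -326.8] -90.7 rms mm 1.2
next both [ 521.9 -323.9] -91.2 rms mm 2.8
deck side [520.8  42.9] -12.5 rms mm 1.9
deck scene [523.   37.8] -13.0 rms mm 1.6
deck both [521.9  40.3] -12.7 rms mm 2.7
```

```bash
cat >> h.py <<'E'
def go(x,y,z,yaw):  # tool-frame turn (deg) and shift (cm) to a tool-down pose, yaw deg
    o=ctrl.get_obs(); A=R.from_euler("xyz",o["ee_rot"]); B=R.from_euler("xyz",[np.pi,0,np.radians(yaw)])
    print("row",np.round((A.inv()*B).as_rotvec(degrees=True),2),np.round(A.inv().apply(np.array([x,y,z])-o["tool_pos"])*100,2),
      "| t",round(o["t"],2),"F",np.round(o["ft_force"],1),"w",round(o["gripper_width"],4),"ff",round(o["finger_force"],1),"pos",np.round(o["tool_pos"],4),"yaw",np.degrees(o["ee_rot"][2]).round(2),"tip",round(ctrl.tip_extent,4))
E
python3 -c "
from h import *
go(.60,.03,.245,168)"
```

```text
row [-0.09  0.   -8.04] [-5.533e+01 -4.156e+01  2.000e-02] | t 0.1 F [ 0.2 -0.3 -0.3] w 0.0858 ff 0.0 pos [0.2226 0.6101 0.2445] yaw 159.96 tip 0.014
```

```bash
python3 -m inch '[[[0,0,-8,-55.3,-41.6,0,8.5],[0,0,-8,-55.3,-41.6,0,8.5],[0,0,-8,-55.3,-41.6,0,8.5],[0,0,-8,-55.3,-41.6,0,8.5],[0,0,-8,-55.3,-41.6,0,8.5],[0,0,-8,-55.3,-41.6,0,8.5],[0,0,-8,-55.3,-41.6,0,8.5],[0,0,-8,-55.3,-41.6,0,8.5],[0,0,-8,-55.3,-41.6,0,8.5],[0,0,-8,-55.3,-41.6,0,8.5]]]' 20; python3 -c "
from h import *
go(.60,.03,.245,168)"
```

```text
t: 0.93
tool_pos: [0.4503, 0.2592, 0.2452]
ee_rot: [-3.141, -0.0, 2.932]
ft_force: [0.5, 1.3, -0.1]
gripper_width: 0.085
finger_force: 0.0
row [-0.01 -0.01 -0.04] [-19.42 -19.29   0.02] | t 0.93 F [ 0.5  1.3 -0.1] w 0.085 ff 0.0 pos [0.4503 0.2592 0.2452] yaw 167.96 tip 0.014
```

```bash
python3 -m inch '[[[0,0,0,-19.4,-19.3,0,8.5],[0,0,0,-19.4,-19.3,0,8.5],[0,0,0,-19.4,-19.3,0,8.5],[0,0,0,-19.4,-19.3,0,8.5],[0,0,0,-19.4,-19.3,0,8.5],[0,0,0,-19.4,-19.3,0,8.5],[0,0,0,-19.4,-19.3,0,8.5],[0,0,0,-19.4,-19.3,0,8.5],[0,0,0,-19.4,-19.3,0,8.5],[0,0,0,-19.4,-19.3,0,8.5]]]'; python3 - <<'E'
from h import *
import cv2,pickle
go(.60,.03,.245,168)
C=cam("wrist"); im=ctrl.read_camera("wrist"); cv2.imwrite("pics/w1.png",im[:,:,::-1]); pickle.dump(C,open("w1.pkl","wb"))
E
```

```text
t: 1.77
tool_pos: [0.5986, 0.0331, 0.2448]
ee_rot: [3.141, -0.001, 2.932]
ft_force: [-1.0, 1.1, 0.0]
gripper_width: 0.0846
finger_force: 0.0
row [ 0.03 -0.08  0.01] [-0.2  -0.27 -0.02] | t 1.77 F [-1.   1.1  0. ] w 0.0846 ff 0.0 pos [0.5986 0.0331 0.2448] yaw 168.01 tip 0.014
```

View pics/w1.png

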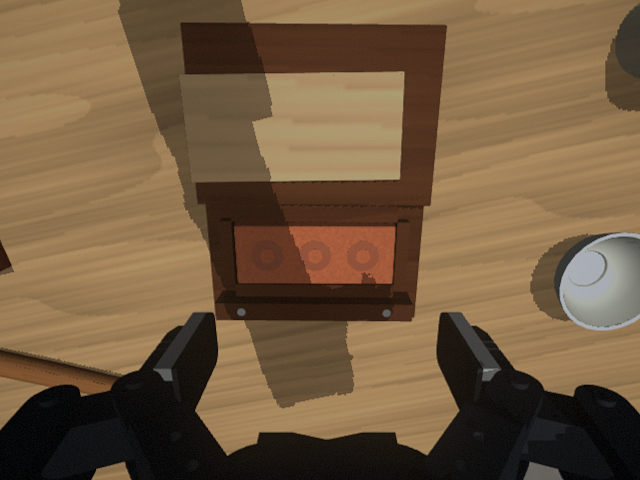

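The wrist view shows the deck from (181,23) to (431,206), the sheet from (181,73) to (403,182), the low tile from (234,225) to (395,285) and the stop's inner edge at row ~295. I'll retake it with the arm at rest, enlarged.

```bash
python3 - <<'E'
from h import *
import cv2,pickle
go(.60,.03,.245,168)
C=cam("wrist"); im=ctrl.read_camera("wrist")[:,:,::-1]; cv2.imwrite("pics/w2.png",im); pickle.dump(C,open("w2.pkl","wb"))
im=cv2.convertScaleAbs(im,alpha=1.8,beta=15)
cv2.imwrite("pics/w2c.png",cv2.resize(im[15:330,170:460],None,fx=1.9,fy=1.9,interpolation=cv2.INTER_CUBIC))
E
```

```text
row [ 0.04 -0.07  0.07] [-0.22 -0.33 -0.01] | t 1.82 F [-0.2 -0.4 -0.4] w 0.0849 ff 0.0 pos [0.5985 0.0337 0.2449] yaw 168.07 tip 0.014
```

View pics/w2c.png

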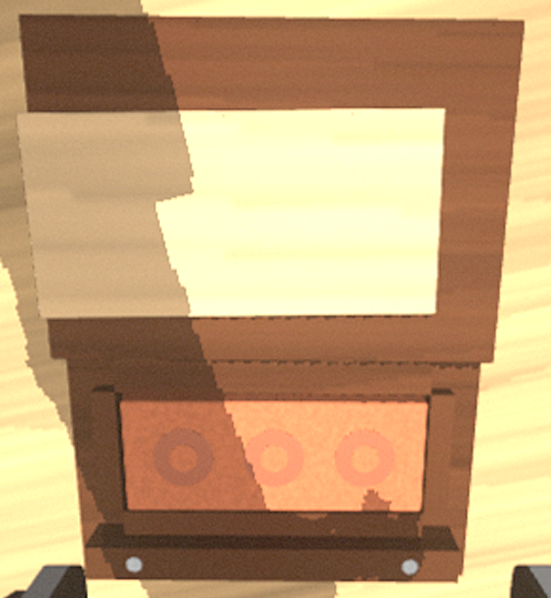

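```bash
cat > fit.py <<'E'
from h import *
def fit(C,uv,s,z,g):
    r=lambda a:(proj(C,rect(a,s,z))-uv).ravel()
    t=least_squares(r,g); return t.x,np.sqrt((t.fun**2).mean())
E
python3 - <<'E'
from fit import *
import pickle
C=pickle.load(open("w2.pkl","rb"))
f=lambda u:(np.array(u)+.5)/1.9-.5+[170,15]
g=[.6,.02,-.2]
# rect order local: (-,-),(+,-),(+,+),(-,+): image up=-x, image left=-y
for n,s,z,u in (("deck",(.145,.21),.0355,[(20,15),(52,358),(493,361),(523,21)]),
 ("sheet",(.086,.18),.0435,[(18,114),(42,317),(436,314),(444,108)]),
 ("low",(.058,.15),.034,[(120,402),(126,512),(422,512),(427,401)])):
    a,e=fit(C,f(u),s,z,g); print(n,np.round(a[:2]*1e3,1),np.degrees(a[2]).round(2),e.round(2))
    if n=="deck": d=a
    P=pix(C,f(u),z); print("  sides mm",np.round([np.linalg.norm(P[i,:2]-P[i-1,:2])*1e3 for i in range(4)],1))
    c,q=np.cos(d[2]),np.sin(d[2]); X=np.array([c,q]);Y=np.array([-q,c])
    home=d[:2]+.1225*X; print("  in stand frame",np.round([(a[:2]-home)@X*1e3,(a[:2]-home)@Y*1e3],1),"home",home.round(4))
P=pix(C,f([(88,547),(460,550)]),.042)[:,:2]; print("stop",[np.round([(p-home)@X*1e3,(p-home)@Y*1e3],1) for p in P])
E
```

```text
deck [518.3  39.8] -12.43 1.08
  sides mm [207.8 143.7 208.5 143.1]
  in stand frame [-122.5   -0. ] home [0.6379 0.0134]
sheet [521.8  22.6] -11.27 0.87
  sides mm [178.   84.7 178.5  85.7]
  in stand frame [-115.4  -16. ] home [0.6379 0.0134]
low [636.9  14.1] -11.91 0.47
  sides mm [148.4  57.7 150.2  58.3]
  in stand frame [-1.1  0.4] home [0.6379 0.0134]
stop [array([ 44.2, -92.9]), array([44.4, 94.5])]
```

```bash
cat >> h.py <<'E'
H=np.array([.6379,.0137]); YS=-12.2
XS=np.array([np.cos(np.radians(YS)),np.sin(np.radians(YS))]); YV=np.array([-XS[1],XS[0]])
def gs(x,y,z,dyaw):  # target in stand frame (mm), dyaw relative to stand yaw
    p=H+(x*XS+y*YV)/1e3; go(*p,z/1e3,YS+dyaw)
    q=ctrl.get_obs()["tool_pos"]; d=np.array(q[:2])-H; print("  stand now",np.round([d@XS*1e3,d@YV*1e3,q[2]*1e3],1))
E
python3 -c "
from h import *
gs(-114,-130,110,90)"
```

```text
row [-1.000e-02 -8.000e-02  9.031e+01] [  7.18 -14.11  13.51] | t 1.87 F [0.2 0.2 0.3] w 0.0847 ff 0.0 pos [0.5985 0.0339 0.2451] yaw 168.11 tip 0.014
  stand now [-42.8  11.4 245.1]
```

```bash
python3 -m inch '[[[0,0,90.3,7.2,-14.1,13.5,0],[0,0,90.3,7.2,-14.1,13.5,0],[0,0,90.3,7.2,-14.1,13.5,0],[0,0,90.3,7.2,-14.1,13.5,0],[0,0,90.3,7.2,-14.1,13.5,0],[0,0,90.3,7.2,-14.1,13.5,0],[0,0,90.3,7.2,-14.1,13.5,0],[0,0,90.3,7.2,-14.1,13.5,0],[0,0,90.3,7.2,-14.1,13.5,0],[0,0,90.3,7.2,-14.1,13.5,0]]]'; python3 -c "
from h import *
gs(-114,-130,110,90)"
```

```text
t: 2.7
tool_pos: [0.4994, -0.0893, 0.1104]
ee_rot: [3.141, -0.001, 1.678]
ft_force: [0.0, 0.6, -0.1]
gripper_width: -0.0004
finger_force: 0.0
row [ 0.   -0.05 18.32] [ 0.01 -0.04  0.04] | t 2.7 F [ 0.   0.6 -0.1] w -0.0004 ff 0.0 pos [ 0.4994 -0.0893  0.1104] yaw 96.12 tip 0.014
  stand now [-113.6 -130.   110.4]
```

```bash
python3 -m inch '[[[0,0,18.3,0,0,0,0],[0,0,18.3,0,0,0,0],[0,0,18.3,0,0,3,0],[0,0,18.3,0,0,5.8,0],[0,0,18.3,0,0,5.8,0],[0,0,18.3,0,0,5.8,0]]]'; python3 -c "
from h import *
gs(-114,-101,52.5,90)"
```

```text
t: 3.2
tool_pos: [0.4983, -0.0897, 0.0518]
ee_rot: [-3.139, -0.0, 1.364]
ft_force: [0.9, 0.9, -0.3]
gripper_width: 0.0
finger_force: 0.0
row [-0.17 -0.01  0.35] [ 2.96  0.08 -0.07] | t 3.2 F [ 0.9  0.9 -0.3] w 0.0 ff 0.0 pos [ 0.4983 -0.0897  0.0518] yaw 78.15 tip 0.014
  stand now [-114.6 -130.6   51.8]
```

```bash
python3 -m inch '[[[0,0,0.3,0.8,0.1,0,0],[0,0,0.3,1.2,0.1,0,0],[0,0,0.3,1.5,0.1,0,0],[0,0,0.3,1.8,0.1,0,0],[0,0,0.3,2.1,0.1,0,0],[0,0,0.3,2.4,0.1,0,0],[0,0,0.3,2.65,0.1,0,0],[0,0,0.3,2.85,0.1,0,0],[0,0,0.3,2.95,0.1,0,0],[0,0,0.3,2.95,0.1,0,0]]]'; python3 -c "
from h import *
gs(-114,-101,52.5,90)"; python3 -m inch '[[[0,0,0,-1.5,0,0,0],[0,0,0,-3,0,-2,0],[0,0,0,-3,0,-6,0],[0,0,0,0,0,-8,0],[0,0,0,0,0,-10,0]]]';python3 -c "
from h import *
gs(-200,0,90,180)"
```

```text
t: 4.03
tool_pos: [0.5065, -0.0619, 0.0522]
ee_rot: [-3.141, -0.0, 1.357]
ft_force: [0.4, 0.5, 0.0]
gripper_width: 0.0001
finger_force: 0.0
row [-0.01 -0.01 -0.04] [ 0.07 -0.15 -0.03] | t 4.03 F [0.4 0.5 0. ] w 0.0001 ff 0.0 pos [ 0.5065 -0.0619  0.0522] yaw 77.76 tip 0.014
  stand now [-112.5 -101.7   52.2]
t: 4.45
tool_pos: [0.5077, -0.0581, 0.1535]
ee_rot: [3.141, -0.003, 1.36]
ft_force: [1.3, 1.6, -0.7]
gripper_width: 0.0002
finger_force: 0.0
row [  0.15  -0.12 -89.88] [ 9.76 -8.77  6.38] | t 4.45 F [ 1.3  1.6 -0.7] w 0.0002 ff 0.0 pos [ 0.5077 -0.0581  0.1535] yaw 77.92 tip 0.014
  stand now [-112.1  -97.6  153.5]
```

```bash
python3 -m inch '[[[0,0,-89.9,9.8,-7.6,4,8.5],[0,0,-89.9,9.8,-7.6,4,8.5],[0,0,-89.9,9.8,-7.6,4,8.5],[0,0,-89.9,9.8,-7.6,4,8.5],[0,0,-89.9,9.8,-7.6,4,8.5],[0,0,-89.9,9.8,-7.6,4,8.5],[0,0,-89.9,9.8,-7.6,4,8.5],[0,0,-89.9,9.8,-7.6,4,8.5],[0,0,-89.9,9.8,-7.6,4,8.5],[0,0,-89.9,9.8,-7.6,4,8.5]]]'; python3 -c "
from h import *
gs(-188,0,70,180)"
```

```text
t: 5.28
tool_pos: [0.4529, 0.0497, 0.1123]
ee_rot: [-3.142, -0.0, 2.613]
ft_force: [0.8, -0.6, 0.0]
gripper_width: 0.0849
finger_force: 0.0
row [ -0.    -0.02 -18.09] [0.08 0.39 4.23] | t 5.28 F [ 0.8 -0.6  0. ] w 0.0849 ff 0.0 pos [0.4529 0.0497 0.1123] yaw 149.71 tip 0.014
  stand now [-188.5   -3.9  112.3]
```

```bash
python3 -m inch '[[[0,0,-18.1,0,0.4,0,8.5],[0,0,-18.1,0,0.4,0,8.5],[0,0,-18.1,0,0.4,3,8.5],[0,0,-18.1,0,0.4,5.5,8.5],[0,0,-18.1,0,0.4,5.9,8.5],[0,0,-18.1,0,0.4,6.1,8.5],[0,0,-18.1,0,0.4,6.2,8.5],[0,0,-18.1,0,0.4,6.2,8.5]]]'; python3 -c "
from h import *
gs(-168,0,41,180)"
```

```text
t: 5.95
tool_pos: [0.4557, 0.0532, 0.0511]
ee_rot: [3.141, 0.001, 2.922]
ft_force: [-1.5, 1.5, 0.9]
gripper_width: 0.0853
finger_force: 0.0
row [ 0.02  0.06 -0.36] [-1.84  0.    1.01] | t 5.95 F [-1.5  1.5  0.9] w 0.0853 ff 0.0 pos [0.4557 0.0532 0.0511] yaw 167.44 tip 0.014
  stand now [-1.865e+02  1.000e-01  5.110e+01]
```

```bash
python3 -m inch '[[[0,0,-0.3,0,0,0.2,8.5],[0,0,-0.3,0,0,0.4,8.5],[0,0,-0.3,0,0,0.4,8.5]]]';  python3 -m inch '[[[0,0,0,0,0,0.2,8.5],[0,0,0,0,0,0.4,8.5],[0,0,0,0,0,0.4,8.5]]]'; python3 -m inch '[[[0,0,0,0,0,0.2,8.5],[0,0,0,0,0,0.2,8.5]]]'; python3 -c "
from h import *
gs(-97,0,41,180)"
```

```text
t: 6.2
tool_pos: [0.4553, 0.0532, 0.0466]
ee_rot: [3.141, 0.001, 2.928]
ft_force: [0.3, 1.1, -0.2]
gripper_width: 0.085
finger_force: 0.0
t: 6.45
tool_pos: [0.4549, 0.0531, 0.042]
ee_rot: [-3.141, -0.0, 2.928]
ft_force: [-0.2, -0.1, -0.2]
gripper_width: 0.0848
finger_force: 0.0
t: 6.62
tool_pos: [0.4549, 0.0531, 0.04]
ee_rot: [-3.141, -0.0, 2.928]
ft_force: [0.0, 0.2, -0.5]
gripper_width: 0.0849
finger_force: 0.0
row [-0.01 -0.02 -0.04] [-9.02  0.02 -0.1 ] | t 6.62 F [ 0.   0.2 -0.5] w 0.0849 ff 0.0 pos [0.4549 0.0531 0.04  ] yaw 167.76 tip 0.014
  stand now [-1.872e+02 -1.000e-01  4.000e+01]
```

```bash
python3 -m inch '[[[0,0,0,-1.2,0,0,8.5],[0,0,0,-2,0,0,8.5],[0,0,0,-2.8,0,0,8.5],[0,0,0,-3.6,0,0,8.5],[0,0,0,-4.4,0,0,8.5],[0,0,0,-5.2,0,0,8.5],[0,0,0,-6,0,0,8.5],[0,0,0,-6.6,0,0,8.5],[0,0,0,-7.1,0,0,8.5],[0,0,0,-7.3,0,0,8.5]]]'; python3 -m inch '[[[0,0,0,1,0,-4,8.5],[0,0,0,1,0,-8,8.5],[0,0,0,-3,0,-12,8.5],[0,0,0,-7,0,-16,8.5],[0,0,0,-7,0,-20.5,8.5],[0,0,0,-7,0,-20.5,8.5],[0,0,0,-7,0,-20.5,8.5],[0,0,0,-7,0,-20.5,8.5]]]'
python3 - <<'E'
from h import *
import cv2,pickle
gs(-43,0,245,180)
C=cam("wrist"); im=ctrl.read_camera("wrist")[:,:,::-1]; cv2.imwrite("pics/w3.png",im); pickle.dump(C,open("w3.pkl","wb"))
im=cv2.convertScaleAbs(im,alpha=1.6,beta=15)
cv2.imwrite("pics/w3c.png",cv2.resize(im[15:330,150:480],None,fx=1.9,fy=1.9,interpolation=cv2.INTER_CUBIC))
E
```

```text
t: 7.45
tool_pos: [0.5274, 0.0374, 0.0403]
ee_rot: [3.142, 0.001, 2.928]
ft_force: [-0.3, 0.6, 0.5]
gripper_width: 0.0851
finger_force: 0.3
t: 8.12
tool_pos: [0.596, 0.0227, 0.2468]
ee_rot: [3.14, 0.003, 2.928]
ft_force: [-0.8, 0.2, -1.2]
gripper_width: 0.0849
finger_force: 0.0
row [ 0.07  0.19 -0.06] [0.02 0.01 0.18] | t 8.12 F [-0.8  0.2 -1.2] w 0.0849 ff 0.0 pos [0.596  0.0227 0.2468] yaw 167.74 tip 0.014
  stand now [-4.280e+01 -1.000e-01  2.468e+02]
```

View pics/w3c.png

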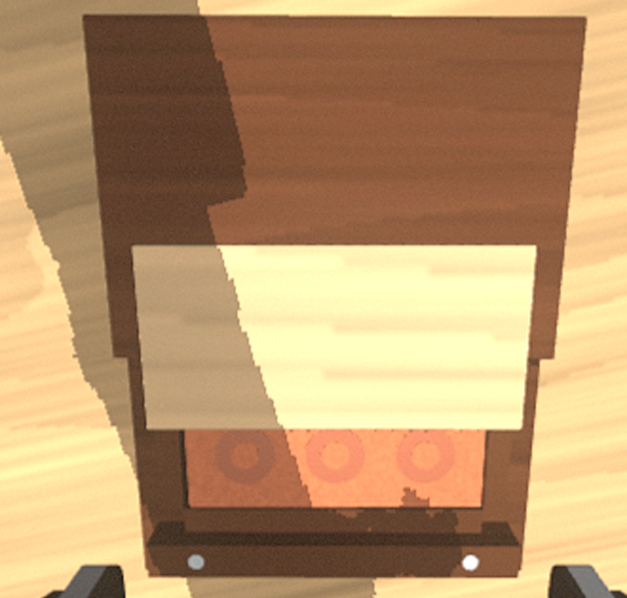

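The sheet is now square, at (131,246)-(522,429) in the crop. Next I compare its centring with the deck and the stop.

```bash
python3 - <<'E'
from fit import *
import pickle
C=pickle.load(open("w3.pkl","rb"))
f=lambda u:(np.array(u)+.5)/1.9-.5+[150,15]
g=[.6,.02,-.2]
st=lambda p:np.round([(np.array(p)[:2]-H)@XS*1e3,(np.array(p)[:2]-H)@YV*1e3],1)
for n,s,z,u in (("deck",(.145,.21),.0355,[(83,16),(115,357),(554,357),(586,17)]),
 ("sheet",(.086,.18),.0435,[(131,246),(146,429),(522,429),(536,246)])):
    a,e=fit(C,f(u),s,z,g); print(n,np.round(a[:2]*1e3,1),np.degrees(a[2]).round(2),e.round(2),"stand",st(a))
print("low far corners",[st(p) for p in pix(C,f([(187,507),(483,507)]),.034)])
print("stop",[st(p) for p in pix(C,f([(150,544),(520,546)]),.042)])
E
```

```text
deck [518.3  39.8] -12.31 0.95 stand [-122.4    0.3]
sheet [579.2  26.2] -12.26 0.5 stand [-60.   -0.2]
low far corners [array([ 26.8, -75.2]), array([27.1, 75.6])]
stop [array([ 43.6, -93.5]), array([45.1, 93.9])]
```

```bash
python3 -m inch '[[[0,0,0,4,0,0,8.5],[0,0,0,8,0,4,8.5],[0,0,0,9,0,8,8.5],[0,0,0,9,0,12,8.5],[0,0,0,9,0,16,8.5],[0,0,0,9,0,19,8.5],[0,0,0,9,0,20.2,8.5],[0,0,0,9,0,20.5,8.5],[0,0,0,9,0,20.5,8.5]]]';python3 -c "
from h import *
gs(-58,0,39.5,180)"
```

```text
t: 8.92
tool_pos: [0.5062, 0.0417, 0.04]
ee_rot: [-3.141, -0.002, 2.928]
ft_force: [-0.7, 0.6, 1.1]
gripper_width: 0.0851
finger_force: 0.0
row [-0.04 -0.1  -0.04] [-7.67  0.05  0.04] | t 8.92 F [-0.7  0.6  1.1] w 0.0851 ff 0.0 pos [0.5062 0.0417 0.04  ] yaw 167.76 tip 0.014
  stand now [-134.7   -0.4   40. ]
```

```bash
python3 -m inch '[[[0,0,0,-1.2,0,0,8.5],[0,0,0,-2.1,0,0,8.5],[0,0,0,-3,0,0,8.5],[0,0,0,-3.9,0,0,8.5],[0,0,0,-4.8,0,0,8.5],[0,0,0,-5.6,0,0,8.5],[0,0,0,-6.4,0,0,8.5],[0,0,0,-7.0,0,0,8.5],[0,0,0,-7.5,0,0,8.5],[0,0,0,-7.6,0,0,8.5]]]';python3 -c "
from h import *
gs(-51,0,39.5,180)"; for i in 1 2; do python3 -m inch '[[[0,0,0,-0.15,0,0,8.5],[0,0,0,-0.3,0,0,8.5],[0,0,0,-0.3,0,0,8.5]]]' | grep -E "pos|ft"; done; python3 -c "
from h import *
gs(-51,0,39.5,180)"
```

```text
t: 9.75
tool_pos: [0.5825, 0.0258, 0.0417]
ee_rot: [3.141, 0.002, 2.928]
ft_force: [-1.7, 0.4, 0.4]
gripper_width: 0.0849
finger_force: 0.5
row [ 0.05  0.09 -0.04] [-0.57 -0.01  0.23] | t 9.75 F [-1.7  0.4  0.4] w 0.0849 ff 0.5 pos [0.5825 0.0258 0.0417] yaw 167.76 tip 0.014
  stand now [-56.7   0.1  41.7]
tool_pos: [0.5844, 0.0251, 0.0406]
ft_force: [-0.4, 0.5, 1.5]
tool_pos: [0.5869, 0.0245, 0.0402]
ft_force: [-3.0, 1.0, 2.7]
row [-0.01 -0.03 -0.04] [-0.11  0.02  0.07] | t 10.25 F [-3.   1.   2.7] w 0.0852 ff 2.0 pos [0.5869 0.0245 0.0402] yaw 167.76 tip 0.014
  stand now [-52.1  -0.2  40.2]
```

```bash
for i in 1 2; do python3 -m inch '[[[0,0,0,-0.1,0,0,8.5],[0,0,0,-0.1,0,0,8.5]]]' | grep -E "pos|ft"; done; python3 -c "
from h import *
gs(-51,0,39.5,180)"
```

```text
tool_pos: [0.5878, 0.0243, 0.0403]
ft_force: [-3.2, 1.2, 3.8]
tool_pos: [0.5888, 0.0241, 0.0403]
ft_force: [-4.2, 0.9, 4.3]
row [-0.01 -0.03 -0.04] [0.08 0.02 0.08] | t 10.58 F [-4.2  0.9  4.3] w 0.0853 ff 3.0 pos [0.5888 0.0241 0.0403] yaw 167.76 tip 0.014
  stand now [-50.2  -0.2  40.3]
```

```bash
python3 -m inch '[[[0,0,0,1.5,0,0,8.5],[0,0,0,2,0,-4,8.5],[0,0,0,2,0,-8,8.5],[0,0,0,1.5,0,-12,8.5],[0,0,0,1,0,-16,8.5],[0,0,0,1,0,-20.5,8.5],[0,0,0,1,0,-20.5,8.5],[0,0,0,1,0,-20.5,8.5],[0,0,0,1,0,-20.5,8.5]]]'
python3 - <<'E'
from h import *
import cv2,pickle
gs(-43,0,245,180)
C=cam("wrist"); im=ctrl.read_camera("wrist")[:,:,::-1]; cv2.imwrite("pics/w4.png",im); pickle.dump(C,open("w4.pkl","wb"))
im=cv2.convertScaleAbs(im,alpha=1.6,beta=15)
cv2.imwrite("pics/w4c.png",cv2.resize(im[170:350,190:450],None,fx=3,fy=3,interpolation=cv2.INTER_CUBIC))
E
```

```text
t: 11.33
tool_pos: [0.5795, 0.0261, 0.2451]
ee_rot: [3.141, 0.001, 2.928]
ft_force: [-0.5, -0.7, -0.4]
gripper_width: 0.0849
finger_force: 0.0
row [ 0.01  0.07 -0.05] [-1.67  0.03  0.01] | t 11.33 F [-0.5 -0.7 -0.4] w 0.0849 ff 0.0 pos [0.5795 0.0261 0.2451] yaw 167.75 tip 0.014
  stand now [-59.7  -0.3 245.1]
```

View pics/w4c.png

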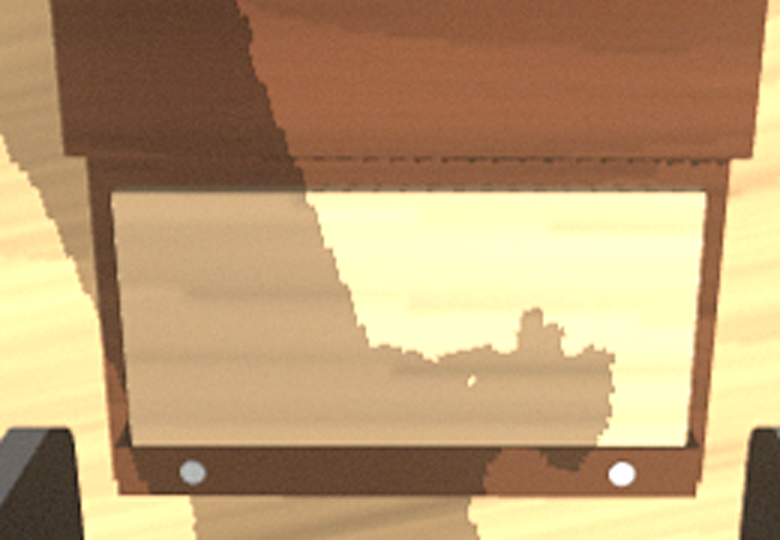

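The sheet lies flat and square against the stop, at (111,190)-(688,446) in the crop, with no gap visible.

```bash
python3 - <<'E'
from fit import *
import pickle
C=pickle.load(open("w4.pkl","rb"))
f=lambda u:(np.array(u)+.5)/3-.5+[190,170]
st=lambda p:np.round([(np.array(p)[:2]-H)@XS*1e3,(np.array(p)[:2]-H)@YV*1e3],1)
a,e=fit(C,f([(111,190),(131,446),(688,446),(706,190)]),(.086,.18),.042,[.6,.02,-.2]); print(np.round(a,4),np.degrees(a[2]).round(2),e.round(2),st(a))
print("deck edge",[st(p) for p in pix(C,f([(64,156),(752,157)]),.0355)],"stop ends",[st(p) for p in pix(C,f([(114,447),(701,447)]),.042)])
# wrist look at tile_next: tool pose for look
go(.60,-.324,.245,170)
go(.5220,-.324,.2,-1.0)
E
```

```text
[ 0.6387  0.0133 -0.2136] -12.24 0.31 [ 0.9 -0.2]
deck edge [array([ -51.2, -105. ]), array([-50.7, 104.2])] stop ends [array([ 44.3, -95.8]), array([44.5, 94.3])]
row [-0.03 -0.06 -2.24] [ -9.5  -33.76  -0.08] | t 11.38 F [-0.9 -0.4 -0.4] w 0.0851 ff 0.0 pos [0.5787 0.0261 0.2441] yaw 167.76 tip 0.014
row [-1.0000e-01  4.0000e-02  1.6876e+02] [ -1.89 -35.41   4.43] | t 11.38 F [-0.9 -0.4 -0.4] w 0.0851 ff 0.0 pos [0.5787 0.0261 0.2441] yaw 167.76 tip 0.014
```

```bash
python3 -m inch '[[[0,0,168.8,-4.6,-34.8,0,8.5],[0,0,168.8,-4.6,-34.8,0,8.5],[0,0,168.8,-4.6,-34.8,0,8.5],[0,0,168.8,-4.6,-34.8,0,8.5],[0,0,168.8,-4.6,-34.8,0,8.5],[0,0,168.8,-4.6,-34.8,0,8.5],[0,0,168.8,-4.6,-34.8,0,8.5],[0,0,168.8,-4.6,-34.8,0,8.5],[0,0,168.8,-4.6,-34.8,0,8.5],[0,0,168.8,-4.6,-34.8,0,8.5]]]'; python3 -c "
from h import *
go(.55,-.324,.245,-1.0)"
```

```text
t: 12.22
tool_pos: [0.5468, -0.3303, 0.2434]
ee_rot: [-3.137, 0.003, 1.663]
ft_force: [0.0, -0.2, 0.3]
gripper_width: 0.0849
finger_force: 0.0
row [-2.00e-02  3.40e-01  9.63e+01] [ 0.59  0.37 -0.16] | t 12.22 F [ 0.  -0.2  0.3] w 0.0849 ff 0.0 pos [ 0.5468 -0.3303  0.2434] yaw 95.3 tip 0.014
```

```bash
python3 -m inch '[[[0,0,96.5,0,0,0,8.5],[0,0,96.5,0,0,0,8.5],[0,0,96.5,0,0,0,8.5],[0,0,96.5,0,0,0,8.5],[0,0,96.5,0,0,0,8.5],[0,0,96.5,0,0,0,8.5],[0,0,96.5,0,0,0,8.5],[0,0,96.5,0,0,0,8.5],[0,0,96.5,0,0,0,8.5],[0,0,96.5,0,0,0,8.5]]]'; python3 -m inch '[[[0,0,25,0,0,0,8.5],[0,0,25,0,0,0,8.5],[0,0,25,0,0,0,8.5],[0,0,25,0,0,0,8.5],[0,0,25,0,0,0,8.5]]]'
python3 - <<'E'
from h import *
import cv2,pickle
go(.55,-.324,.245,-1.0)
C=cam("wrist"); im=ctrl.read_camera("wrist")[:,:,::-1]; cv2.imwrite("pics/w5.png",im); pickle.dump(C,open("w5.pkl","wb"))
im=cv2.convertScaleAbs(im,alpha=1.5,beta=10); P=proj(C,[[.522,-.324,.022]])[0]; u,v=max(int(P[0])-120,0),max(int(P[1])-120,0)
print(u,v); c=im[v:v+240,u:u+240]; cv2.imwrite("pics/w5c.png",cv2.resize(c,None,fx=2.5,fy=2.5,interpolation=cv2.INTER_CUBIC))
E
```

```text
t: 13.05
tool_pos: [0.5495, -0.3234, 0.2431]
ee_rot: [-3.14, 0.003, 0.421]
ft_force: [0.9, -0.8, 0.4]
gripper_width: 0.0852
finger_force: 0.0
t: 13.47
tool_pos: [0.5495, -0.3233, 0.2431]
ee_rot: [3.141, 0.004, -0.011]
ft_force: [0.4, 0.3, -0.0]
gripper_width: 0.085
finger_force: 0.0
row [0.01 0.21 0.38] [ 0.05  0.07 -0.19] | t 13.47 F [ 0.4  0.3 -0. ] w 0.085 ff 0.0 pos [ 0.5495 -0.3233  0.2431] yaw -0.62 tip 0.014
208 115
```

View pics/w5c.png

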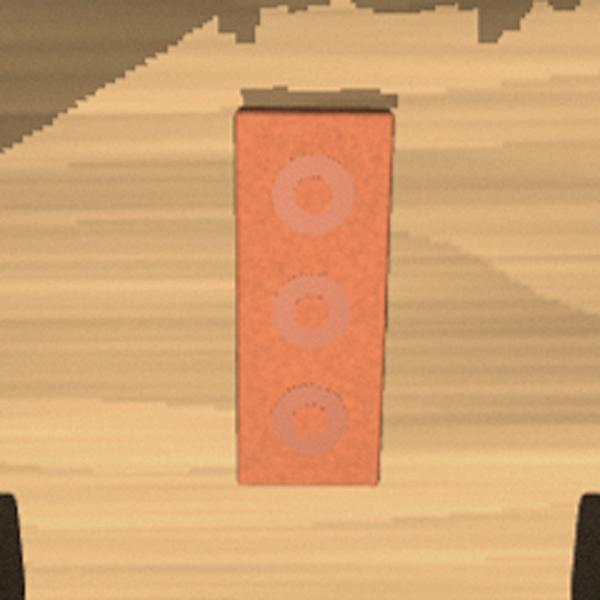

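The next tile's top face is clear in the crop, with corners at (236,111), (393,111), (379,486) and (239,486).

```bash
python3 - <<'E'
from fit import *
import pickle
C=pickle.load(open("w5.pkl","rb"))
f=lambda u:(np.array(u)+.5)/2.5-.5+[208,115]
u=f([(239,486),(379,486),(393,111),(236,111)])
a,e=fit(C,u,(.058,.15),.022,[.52,-.32,-1.57]); print(np.round(a,4),np.degrees(a[2]).round(2),e.round(2))
P=pix(C,u,.022);print(np.round([np.linalg.norm(P[i,:2]-P[i-1,:2])*1e3 for i in range(4)],1))
go(a[0],a[1],.060,np.degrees(a[2])+90)
E
```

```text
[ 0.5183 -0.3274 -1.59  ] -91.1 0.61
[149.5  56.9 149.5  56.3]
row [0.01 0.18 0.69] [-3.07  0.42 18.35] | t 13.52 F [ 0.4 -0.2 -0.6] w 0.0854 ff 0.0 pos [ 0.5496 -0.3234  0.2434] yaw -0.41 tip 0.014
```

```bash
python3 -m inch '[[[0,0.2,0.7,-3.1,0.4,4,8.5],[0,0.2,0.7,-3.1,0.4,8,8.5],[0,0.2,0.7,-3.1,0.4,12,8.5],[0,0.2,0.7,-3.1,0.4,16,8.5],[0,0.2,0.7,-3.1,0.4,18.3,8.5],[0,0.2,0.7,-3.1,0.4,18.3,8.5],[0,0.2,0.7,-3.1,0.4,18.3,8.5]]]' 20 ; python3 -c "
from h import *
go(.5183,-.3274,.012,-1.1)"
```

```text
t: 14.1
tool_pos: [0.5182, -0.3272, 0.0613]
ee_rot: [-3.141, -0.001, -0.02]
ft_force: [0.9, -0.6, 1.0]
gripper_width: 0.0844
finger_force: 0.0
row [-0.05 -0.03 -0.02] [0.01 0.02 4.93] | t 14.1 F [ 0.9 -0.6  1. ] w 0.0844 ff 0.0 pos [ 0.5182 -0.3272  0.0613] yaw -1.12 tip 0.014
```

```bash
python3 -m inch '[[[0,0,0,0,0,3,8.5],[0,0,0,0,0,4.5,8.5],[0,0,0,0,0,4.9,8.5],[0,0,0,0,0,4.9,7],[0,0,0,0,0,4.9,6.4],[0,0,0,0,0,4.9,6.1],[0,0,0,0,0,4.9,5.9],[0,0,0,0,0,4.9,5.8]]]' 20; python3 -m inch '[[[0,0,0,0,0,0,5.7],[0,0,0,0,0,0,5.6],[0,0,0,0,0,0,5.5],[0,0,0,0,0,0,5.5]]]' 20
```

```text
t: 14.77
tool_pos: [0.5201, -0.3282, 0.0144]
ee_rot: [3.14, -0.005, -0.021]
ft_force: [1.2, -1.0, 0.4]
gripper_width: 0.058
finger_force: 0.7
t: 15.1
tool_pos: [0.5201, -0.3282, 0.0145]
ee_rot: [3.14, -0.005, -0.021]
ft_force: [-1.4, 0.4, 6.1]
gripper_width: 0.0575
finger_force: 21.3
```

```bash
python3 -m inch '[[[0,0,0,0,0,-0.1,5.6],[0,0,0,0,0,-0.1,5.6]]]' 15; python3 -c "
from h import *
go(.5183,-.3274,.012,-1.1)"
```

```text
t: 15.27
tool_pos: [0.5195, -0.3273, 0.0146]
ee_rot: [-3.141, -0.004, -0.021]
ft_force: [-0.2, 0.1, 2.7]
gripper_width: 0.0575
finger_force: 23.2
row [-0.01 -0.21 -0.08] [-0.12  0.02  0.26] | t 15.27 F [-0.2  0.1  2.7] w 0.0575 ff 23.2 pos [ 0.5195 -0.3273  0.0146] yaw -1.18 tip 0.014
```

```bash
python3 -m inch '[[[0,0,0,0,0,-0.1,5.72],[0,0,0,0,0,-0.1,5.72]]]' 20|grep -E "grip|fing|ft_f"; python3 -m inch '[[[0,0,0,0,0,0,5.76],[0,0,0,0,0,0,5.76]]]' 20|grep -E "grip|fing|ft_f|pos"
```

```text
ft_force: [0.4, 1.0, -4.4]
gripper_width: 0.0574
finger_force: 22.4
tool_pos: [0.5192, -0.327, 0.0149]
ft_force: [-0.0, 0.6, -3.6]
gripper_width: 0.0573
finger_force: 16.3
```

```bash
python3 -m inch '[[[0,0,0,0,0,-0.3,5.76],[0,0,0,0,0,-1,5.76],[0,0,0,0,0,-2.5,5.76],[0,0,0,0,0,-4.5,5.76],[0,0,0,0,0,-7,5.76],[0,0,0,0,0,-9.5,5.76],[0,0,0,0,0,-11.5,5.76],[0,0,0,0,0,-12.5,5.76],[0,0,0,0,0,-13,5.76]]]' 20; python3 -c "
from h import *
gs(-0.3,0.8,145,90)"
```

```text
t: 16.35
tool_pos: [0.5197, -0.3281, 0.1479]
ee_rot: [3.14, -0.007, -0.021]
ft_force: [-0.1, -0.2, -4.9]
gripper_width: 0.0577
finger_force: 16.4
row [  0.32  -0.26 -79.  ] [ 11.09 -34.5    0.31] | t 16.35 F [-0.1 -0.2 -4.9] w 0.0577 ff 16.4 pos [ 0.5197 -0.3281  0.1479] yaw -1.2 tip 0.014
  stand now [ -43.3 -359.   147.9]
```

```bash
python3 -m inch '[[[0,0,-2,0.3,-1,0,5.76],[0,0,-6,0.9,-3,0,5.76],[0,0,-11,1.7,-5.5,0,5.76],[0,0,-16,2.5,-8,0,5.76],[0,0,-22,3.4,-10.5,0,5.76],[0,0,-28,4.2,-13,0,5.76],[0,0,-34,5,-15.5,0,5.76],[0,0,-40,5.8,-18,0,5.76],[0,0,-46,6.6,-20.5,0,5.76],[0,0,-52,7.4,-23,0,5.76]]]' 20; python3 -c "
from h import *
gs(-0.3,0.8,120,90)"
```

```text
t: 17.18
tool_pos: [0.597, -0.0963, 0.1441]
ee_rot: [3.141, -0.001, 0.895]
ft_force: [-0.1, -0.5, -3.5]
gripper_width: 0.0575
finger_force: 16.3
row [  0.03  -0.06 -26.54] [11.19 -3.76  2.43] | t 17.18 F [-0.1 -0.5 -3.5] w 0.0575 ff 16.3 pos [ 0.597  -0.0963  0.1441] yaw 51.26 tip 0.014
  stand now [ -16.7 -116.2  144.1]
```

```bash
python3 -m inch '[[[0,0,-6,2,-0.7,0.2,5.76],[0,0,-12,4,-1.4,0.5,5.76],[0,0,-17,6,-2,1,5.76],[0,0,-22,8,-2.6,1.5,5.76],[0,0,-25,9.8,-3.3,2,5.76],[0,0,-26.5,10.8,-3.7,2.4,5.76],[0,0,-26.5,11.2,-3.8,2.4,5.76],[0,0,-26.5,11.2,-3.8,2.4,5.76],[0,0,-26.5,11.2,-3.8,2.4,5.76],[0,0,-26.5,11.2,-3.8,2.4,5.76]]]' 20; python3 -c "
from h import *
gs(-0.3,0.8,70,90)"
```

```text
t: 18.02
tool_pos: [0.6388, 0.0098, 0.122]
ee_rot: [3.138, 0.001, 1.347]
ft_force: [0.1, 0.3, -3.7]
gripper_width: 0.0577
finger_force: 16.3
row [ 0.22  0.04 -0.65] [ 0.44 -0.23  5.2 ] | t 18.02 F [ 0.1  0.3 -3.7] w 0.0577 ff 16.3 pos [0.6388 0.0098 0.122 ] yaw 77.15 tip 0.014
  stand now [  1.7  -3.6 122. ]
```

```bash
python3 -m inch '[[[0.2,0,-0.6,0.4,-0.2,1,5.76],[0.2,0,-0.6,0.4,-0.2,2.5,5.76],[0.2,0,-0.6,0.4,-0.2,4,5.76],[0.2,0,-0.6,0.4,-0.2,4.8,5.76],[0.2,0,-0.6,0.4,-0.2,5,5.76],[0.2,0,-0.6,0.4,-0.2,5,5.76],[0.2,0,-0.6,0.4,-0.2,5,5.76]]]' 20; python3 -c "
from h import *
gs(-0.3,0.8,60,90)"
```

```text
t: 18.6
tool_pos: [0.6384, 0.0159, 0.0717]
ee_rot: [3.141, -0.0, 1.36]
ft_force: [0.2, -0.4, -3.9]
gripper_width: 0.0575
finger_force: 16.3
row [ 0.01 -0.03  0.1 ] [-0.15 -0.04  1.17] | t 18.6 F [ 0.2 -0.4 -3.9] w 0.0575 ff 16.3 pos [0.6384 0.0159 0.0717] yaw 77.9 tip 0.014
  stand now [ 0.   2.3 71.7]
```

```bash
python3 -m inch '[[[0,0,0,-0.15,0,0.4,5.76],[0,0,0,-0.15,0,0.8,5.76],[0,0,0,-0.15,0,1.1,5.76],[0,0,0,-0.15,0,1.1,5.76],[0,0,0,-0.15,0,1.1,5.76]]]' 20|grep -E "ft|grip"; python3 -c "
from h import *
gs(-0.3,0.8,58,90)"
```

```text
ft_force: [0.6, 0.7, -4.0]
gripper_width: 0.0579
row [-0.02 -0.04  0.12] [-0.03  0.01  0.25] | t 19.02 F [ 0.6  0.7 -4. ] w 0.0579 ff 16.3 pos [0.6378 0.0148 0.0605] yaw 77.92 tip 0.014
  stand now [-0.4  1.1 60.5]
```

```bash
for i in 1 2 3; do python3 -m inch '[[[0,0,0,0,0,0.05,5.76],[0,0,0,0,0,0.1,5.76],[0,0,0,0,0,0.1,5.76]]]' 20|grep -E "pos|ft"; done; python3 -m inch '[[[0,0,0,0,0,0.05,5.76],[0,0,0,0,0,0.05,5.76]]]' 20|grep -E "pos|ft"
```

```text
tool_pos: [0.638, 0.0148, 0.0598]
ft_force: [0.4, 0.5, -4.7]
tool_pos: [0.6379, 0.0148, 0.0586]
ft_force: [0.1, -0.4, -4.2]
tool_pos: [0.6378, 0.0148, 0.0576]
ft_force: [0.2, -0.1, -5.3]
tool_pos: [0.6379, 0.0147, 0.0571]
ft_force: [-0.2, -0.2, -3.7]
```

```bash
for i in 1 2 3; do python3 -m inch '[[[0,0,0,0,0,0.05,5.76],[0,0,0,0,0,0.05,5.76]]]' 20|grep -E "pos|ft"; done
```

```text
tool_pos: [0.638, 0.0147, 0.0567]
ft_force: [-0.0, 0.4, -3.6]
tool_pos: [0.638, 0.0147, 0.0565]
ft_force: [-1.4, 0.3, 0.7]
tool_pos: [0.638, 0.0147, 0.0565]
ft_force: [-3.3, 0.0, 4.6]
```

```bash
python3 -m inch '[[[0,0,0,0,0,-0.04,5.76],[0,0,0,0,0,-0.04,5.78],[0,0,0,0,0,-0.04,5.82],[0,0,0,0,0,-0.04,5.9],[0,0,0,0,0,-0.04,6.1],[0,0,0,0,0,-0.04,6.6],[0,0,0,0,0,-0.04,7.4],[0,0,0,0,0,-0.04,8.5],[0,0,0,0,0,-0.04,8.5],[0,0,0,0,0,-0.04,8.5]]]' 20
```

```text
t: 21.27
tool_pos: [0.638, 0.0147, 0.0561]
ee_rot: [3.142, -0.001, 1.36]
ft_force: [0.2, 0.1, 0.6]
gripper_width: 0.0848
finger_force: 0.0
```

```bash
python3 -m inch '[[[0,0,0,0,0,-1,8.5],[0,0,0,0,0,-3,8.5],[0,0,0,0,0,-6,8.5],[0,0,0,1,0,-10,8.5],[0,0,0,3,0,-14,8.5],[0,0,0,4,0,-18,8.5],[0,0,0,4,0,-20,8.5],[0,0,0,4,0,-20,8.5],[0,0,0,4,0,-20,8.5],[0,0,0,4,0,-20,8.5]]]'
python3 - <<'E'
from h import *
import cv2,pickle
gs(0,40,250,90)
C=cam("wrist"); im=ctrl.read_camera("wrist")[:,:,::-1]; cv2.imwrite("pics/w6.png",im); pickle.dump(C,open("w6.pkl","wb"))
im=cv2.convertScaleAbs(im,alpha=1.6,beta=15); P=proj(C,np.r_[H,.05][None])[0]; u,v=max(int(P[0])-150,0),max(int(P[1])-150,0)
print(u,v); cv2.imwrite("pics/w6c.png",cv2.resize(im[v:v+300,u:u+300],None,fx=2,fy=2,interpolation=cv2.INTER_CUBIC))
E
```

```text
t: 22.1
tool_pos: [0.6455, 0.0535, 0.2556]
ee_rot: [-3.14, -0.0, 1.36]
ft_force: [0.2, -0.2, 0.1]
gripper_width: 0.0851
finger_force: 0.0
row [-0.07 -0.03  0.1 ] [-0.06  0.1   0.56] | t 22.1 F [ 0.2 -0.2  0.1] w 0.0851 ff 0.0 pos [0.6455 0.0535 0.2556] yaw 77.9 tip 0.014
  stand now [ -1.   40.5 255.6]
179 106
```

View pics/w6c.png

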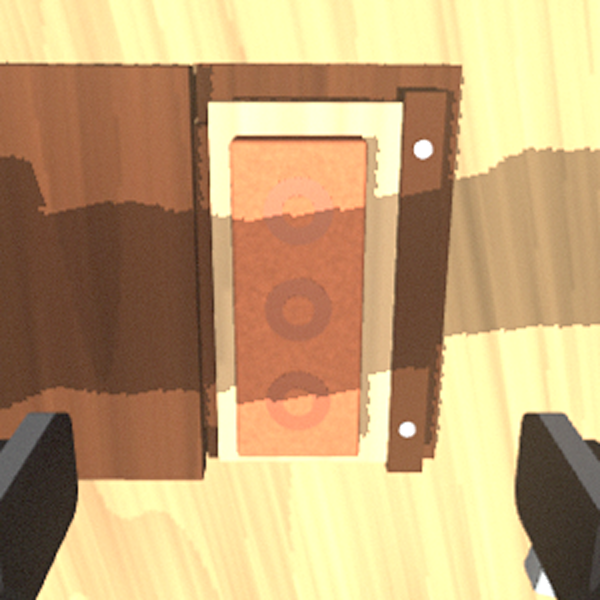

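The next tile lies flat on the sheet, with its top at (230,137)-(358,456). The sheet is still against the stop. Checking the offsets in numbers.

```bash
python3 - <<'E'
from fit import *
import pickle
C=pickle.load(open("w6.pkl","rb"))
f=lambda u:(np.array(u)+.5)/2-.5+[179,106]
st=lambda p:np.round([(np.array(p)[:2]-H)@XS*1e3,(np.array(p)[:2]-H)@YV*1e3],1)
for n,s,z,u in (("tile",(.058,.15),.064,[(237,455),(358,456),(366,138),(230,137)]),("sheet",(.086,.18),.042,[(220,461),(389,462),(403,102),(208,102)])):
    a,e=fit(C,f(u),s,z,[*H,-.2]); print(n,st(a),np.degrees(a[2]).round(2),e.round(2))
print("deck edge",[st(p) for p in pix(C,f([(195,66),(204,478)]),.0355)],"stop ends",[st(p) for p in pix(C,f([(402,90),(388,470)]),.042)])
E
```

```text
tile [-1.5  2. ] -12.19 0.5
sheet [ 2.  -0.1] -12.08 0.43
deck edge [array([-46.9, 104.4]), array([ -50.1, -103.3])] stop ends [array([43.8, 94.7]), array([ 44.8, -94.3])]
```

```bash
python3 -c "
from rig import ctrl
print(ctrl.close_job())"
```

```text
the job is handed in; nothing more can be done
None
```

I handed the job in at about 22 s: the sheet is flat and square against the stop, and the next tile lies on it within about 2 mm and 0.3° of the lower tile by camera, gripped at about 16 N after a brief 23 N per finger at pick-up, with the jar, bowl and hammer not approached but not re-checked.

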